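# Fold the sprung tablet rest and shut the therapy case

## Robot

A 6-joint arm with a two-finger parallel gripper is mounted at the origin on the work surface. World frame = base frame: x ahead of the robot, y to its left, z up, the work surface at z = 0. Lengths are in mm, angles in rad, forces in N, time in s.
With the tool pointing down it reaches from about 300 to 850 mm from the base axis. Payload 5.4 kg.
Tool frame: the origin (TCP) lies on the centre line of the jaws, within the pads' length; the fingertips stand bot.finger_overhang ahead of it and the grasp point (between the pads) lies 11 mm behind it (bot.finger_overhang is the distance from the TCP to the fingertips, in mm); z points along the fingers, y is the line along which they close (so a half turn about z gives the same grasp; the last joint's range is limited). The gripper opens to 85 mm and grips with 20 to 120 N. Pads are 22 mm wide; open, the fingers measure 114 mm over their backs; the gripper's body (76 mm by 85 mm) begins 54 mm behind the grasp point. The pads swing forward as they close: fully open they stand 13 mm farther back than shut.
Start: joints at [-1.507, 0.158, 1.597, -0, 1.386, -0.21], TCP at [155.452, -553.571, 239.299] pointing down, gripper open.
Joint ranges: [-2.91, 2.91], [-0.94, 2.29], [0.18, 2.7], [-1.29, 4.43], [0.17, 2.64], [-3, 3]. Speed limits (rad/s): [2.57, 2.57, 3.14, 3.14, 3.14, 3.14].

## Interface

Orientations are given as a rotation vector (axis times angle).
In Python, from bench import bot gives the robot as it stands.
- The arm moves only by the tool apply_moves, never from a script. Its argument "commands" is a list of rows, each an object with "dp": the shift along the tool's x, y, z in m, a list of three; "delta_rot": the turn, a rotation vector about the tool's x, y, z in degrees, a list of three; "jaw": the finger opening in m, from 0 to 0.0854. In form: [{"dp": [x, y, z], "delta_rot": [rx, ry, rz], "jaw": jaw}, ...]. A call has 1 to 5 rows; each row shifts and turns the commanded pose from where the row before left it, along the tool's axes as they then stand; what a row does not reach is not made up. A row lasts 1/12 s, in which the tool goes at most 41.7 mm and 7.16 degrees, less where a joint would pass 70% of its speed; a pose out of reach is approached as far as the arm can. A call with a gripper value outside its range is refused whole. The fingers move at their own pace and stop on an object; "force" is the grip in N (left out, the last holds). Time passes only in rows, so rows that do not move let the fingers close. It gives the time, the measured TCP pose, the force, the opening and the grip force at its end, in the units of the state.
- bot.get_obs(): the state, without advancing time (a new reading comes with each control period).
- bot.capture(name): name is "scene" or "top" or "wrist"; returns (picture, depth): 400x640x3 uint8, red, green, blue; 400x640 float32, mm along the optical axis (not along the pixel's ray), 0 where there is no reading.
- bot.calibration(name): a dict with "fx", "fy", "cx", "cy" (pixels), "extrinsics" (4x4, takes a point from world to camera coordinates); the wrist camera has in their place "hand_eye" (4x4, takes a point from camera to tool coordinates, whose origin is the TCP and whose axes are the flange's). Camera axes: x right, y up, looking along -z (the intrinsics and any distortion apply to the point x, -y, -z); pixel columns grow to the right and rows downward; lengths in mm; the calibration is good to about 2 mm. A picture is of the moment at which its call begins: read the wrist's pose just before it. calibration takes no time and is no camera call.
- bot.hand_in(): hands the job in; it is judged then, once.
The state is a dict: "t": time; "q": joint angles; "joint_vel": joint speeds; "effort": joint torques, N m; "eef_pos": TCP position; "tcp_rot": TCP orientation; "wrist_force": force on the tool from outside, world axes, zero at the start; "moment": the same for the moment, N m; "opening": opening from 0.0 (shut) to 1.0 (fully open); "grip_force": force on a finger pad.
Only numpy, scipy, OpenCV 4.12 (cv2) and the standard library are available. Lean on these libraries where they do the work, as an engineer would, in place of code of your own. Each camera call takes 0.05 s, during which the arm holds its last target. There are 200 camera calls.

## Task

The session is over, so pack up the open carrying case. First push the upright tablet rest over backwards, towards the lid, until its spring snaps it down flat on the deck; then press the knee of the locked lid stay to break it; then take the lid by its handle and lower it gently, without letting it drop, until it is fully shut. Leave the two brass balls in their cups and everything else on the counter where it is, and let go.

Things in the scene. Friction and masses are not known exactly. Their poses are not given: they have to be found in the camera images.
- case: Aluminium carrying case, fixed on the counter, lid open. Base 210 mm (own x) by 280 mm (own y) by 85 mm high to the rim, walls 4 mm. Origin: centre of its underside on the counter. Own -x is the front (two undone clasps), own +x the lid's hinge side, own z up. A grey instrument deck lies 25 mm below the rim; on it: the tablet rest, low knobs and, on the +y side, two cups with brass balls of 38 mm (tops 17 mm above the rim). The stay is at the +y end (118 mm off the middle).
- rest_hinge (a point): Middle of the tablet rest's hinge line, which runs along the case's y, 72 mm above the counter (12 mm above the deck); lies 50 mm in front of the case's middle and 30 mm to its -y side. Axes as the case.
- rest_edge (a point): Middle of the free (upper) edge of the tablet rest: a white sheet-metal leaf 124 mm wide (along the case's y), 105 mm from hinge to edge, 3 mm thick, edge beaded to 7 mm. It stands at 80 degrees, leaning 10 degrees towards the lid, its front face towards the case's -x; two rubber lips 12 mm high stick out of the front face 16 mm from the hinge. Flat, it points to the case's +x.
- rest (a joint): Fold angle of the tablet rest, rad: 0 upright against its stop, 1.396 flat on the deck. An over-centre spring (side by the +y edge of the leaf) holds it at either end: it resists with about 6 N at 80 mm from the hinge at first, falling to nothing at dead centre, which is at about 0.65 (leaf at 43 degrees); beyond that it snaps to the flat stop by itself, short of it the rest springs back up.
- knee (a point): Centre of the knee of the folding lid stay: a black round pad, 18 mm diameter, 16 mm long along the case's y, at the middle of the straight stay that slants from the case's front rim up to the raised lid (two flat steel bars, each 13 mm deep and about 120 mm long, at the case's +y end). It breaks down and towards the lid's hinge, about 45 degrees between, at a few newtons (under 8), and stays where it is left.
- stay_knee (a joint): Bend of the stay's knee, rad: 0 straight and locked (the lid cannot come down, however it is pushed), grows as the knee is pressed down; above 0.3 (knee moved about 20 mm) it is clearly broken; about 3.1 folded with the lid shut.
- lid_hinge (a point): Middle of the lid's hinge line, along the case's y, at the rear rim, 85 mm above the counter. Axes as the case.
- lid_handle (a point): Centre of the lid's handle bar: round steel, 10 mm diameter, 94 mm free length along the case's y, standing 42 mm off the lid's free edge (42 mm centre of bar to edge). It is 253 mm from the hinge line; with the lid open it is on top, about 335 mm above the counter; shut it sticks out in front of the case 102 mm above the counter.
- lid (a joint): Closing angle of the lid, rad: 0 open (95 degrees, leaning 5 degrees back), 1.658 fully shut. The lid is 210 by 280 by 35 mm, about 0.4 to 0.8 kg; a slightly stiff hinge keeps it up within about 10 degrees of upright once the stay is broken, further down it falls if not held.
- tablet: Black tablet computer lying on the counter, 170 x 240 x 9 mm; leave it.
- pen: Steel pen, 136 mm long, 11 mm thick; leave it.
- tape: Roll of paper tape, 56 mm diameter, 25 mm high; leave it.
- spray: White bottle, 60 mm diameter, 170 mm high; leave it.
- swabs: Glass jar with steel cap, 70 mm diameter, 90 mm high; leave it.
- dish: Steel dish, 130 mm diameter, 40 mm high; leave it.
- ball_0_center (a point): Brass ball electrode, 38 mm, in the deck's front cup; leave it.
- ball_1_center (a point): Brass ball electrode, 38 mm, in the deck's rear cup; leave it.

How it is judged (in metres and radians):
On the way, in this order (a step that is already met when the one before it is completed fails the run):
1. the tablet rest has snapped flat while the lid is still up (value of joint rest above 1.32 rad and value of joint lid below 0.3 rad), for 0.2 s.
2. the lid stay is broken at its knee (value of joint stay_knee above 0.3 rad), for 0.1 s.
At the end, for the whole second after the job is handed in: The tablet rest is flat (joint above 1.32 of 1.396 rad) and the lid is shut (joint above 1.62 of 1.658 rad) and still (value of joint rest above 1.32 rad and value of joint lid above 1.62 rad and velocity of joint lid between -0.05 and 0.05 rad/s); the robot touches nothing.
It fails at once if the lid drops or is slammed (closes faster than 3 rad/s) (velocity of joint lid above 3 rad/s).
It fails at once if something on the counter is moved more than 30 mm, or a brass ball leaves its cup (more than 15 mm) (distance of any of tablet, pen, tape, spray, swabs, dish from where it was at the start of the episode above 0.03 m or distance of any of ball_0_center, ball_1_center from where it was at the start of the episode above 0.015 m).
It also fails if it takes over 69 s, if anything falls off the work surface, if the arm or the gripper's body presses on something with over 40 N, if the wrist force passes 120 N, or if a joint passes its speed limit or range.

## Working session

There is one attempt and no reset: what is moved stays moved. The work goes in short steps, Python scripts to look and compute and a tool call to move; the robot and the scene stay as the last step left them, time stands still between calls to the robot, and variables do not carry over. Pictures are saved under pics/ and viewed, at most 10 in all, crops included, and the job is handed in when it is done.

Besides the shell and the picture viewer there is one more tool, called as name(argument=value, ...), one argument or row to a line, values as JSON. apply_moves: Moves the arm, as the interface text tells. Its arguments: {"type":"object","properties":{"commands":{"type":"array","items":{"type":"object","properties":{"dp":{"type":"array","items":{"type":"number"}},"delta_rot":{"type":"array","items":{"type":"number"}},"jaw":{"type":"number"}}}},"force":{"type":"number"}},"required":["commands"]}

```bash
mkdir -p pics; ls; cat > h.py <<'E'
import numpy as np, cv2
from bench import bot
from scipy.spatial.transform import Rotation as R
def world(name,d,obs=None):
    c=bot.calibration(name); h,w=d.shape
    u,v=np.meshgrid(np.arange(w),np.arange(h))
    p=np.stack([(u-c['cx'])/c['fx']*d,-(v-c['cy'])/c['fy']*d,-d,np.ones_like(d)],-1)
    if name=='wrist':
        T=np.eye(4);T[:3,:3]=R.from_rotvec(obs['tcp_rot']).as_matrix();T[:3,3]=obs['eef_pos'];M=T@np.array(c['hand_eye'])
    else: M=np.linalg.inv(np.array(c['extrinsics']))
    return (p@M.T)[...,:3]
def snap(name,fn):
    o=bot.get_obs(); im,d=bot.capture(name)
    cv2.imwrite('pics/'+fn+'.png',im[...,::-1]); W=world(name,d,o); np.save('pics/'+fn+'.npy',W); np.save('pics/'+fn+'_d.npy',d)
    return im,d,W
E
python3 - <<'E'
from h import *
for n in('scene','top'):
    snap(n,n); c=bot.calibration(n); print(n,c)
print(bot.get_obs(),bot.finger_overhang)
E
```

```text
pics
scene {'fx': 425.4700400947159, 'fy': 425.4700400947159, 'cx': 316.19517830058106, 'cy': 200.65478100580236, 'extrinsics': array([[-8.66541948e-01,  4.99042142e-01,  7.87356882e-03,
         4.77720778e+02],
       [-3.44798870e-01, -6.09969138e-01,  7.13478374e-01,
         8.37583814e+01],
       [ 3.60858410e-01,  6.15544142e-01,  7.00633012e-01,
        -1.42941871e+03],
       [ 0.00000000e+00,  0.00000000e+00,  0.00000000e+00,
         1.00000000e+00]])}
top {'fx': 388.9600456502398, 'fy': 388.9600456502398, 'cx': 322.7013326057992, 'cy': 200.110035971183, 'extrinsics': array([[-2.98092061e-02, -9.99519090e-01,  8.54401142e-03,
         6.67764138e+01],
       [ 9.94153317e-01, -2.87595147e-02,  1.04077246e-01,
        -6.08996362e+02],
       [-1.03781473e-01,  1.15965174e-02,  9.94532517e-01,
        -1.22641119e+03],
       [ 0.00000000e+00,  0.00000000e+00,  0.00000000e+00,
         1.00000000e+00]])}
{'t': 0.1, 'q': array([-1.50710264e+00,  1.59008392e-01,  1.59812260e+00,  2.83394780e-05,
        1.38619016e+00, -2.10103878e-01]), 'joint_vel': array([ 0.00118212, -0.00111189, -0.00586738,  0.00098403,  0.00049116,
        0.00022891]), 'effort': array([ 9.92232672e-04, -3.96987820e+01, -3.32338500e+01, -1.52262578e-04,
        4.18083000e-03, -4.49895854e-07]), 'eef_pos': array([ 155.42510088, -553.04487133,  238.39461504]), 'tcp_rot': array([-3.11049527e+00, -4.28494975e-01, -2.42084878e-04]), 'wrist_force': array([ 0.65136699, -0.57248779,  0.18021249]), 'moment': array([-0.01092176,  0.00554789,  0.01727683]), 'grip_force': 0.0, 'opening': 0.9984603896867372} 8.0
```

View pics/scene.png

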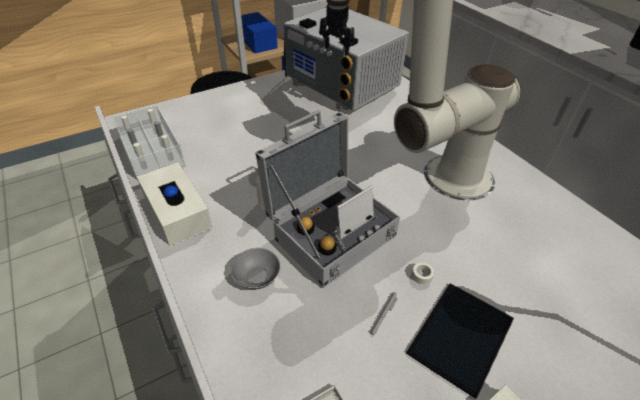

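View pics/top.png

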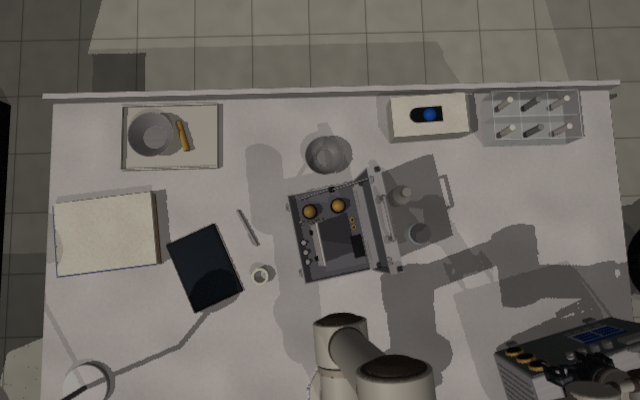

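The case front points to world +y (image left in the top view, around 290–375, 175–280). The lid is upright at columns 370–400, with its handle on top. The spray and swabs stand behind the lid, the dish is at (328,154), and the balls are at (310,212) and (338,206). Next I'll fit the case pose.

```bash
python3 - <<'E'
from h import *
W=np.load('pics/top.npy'); S=np.load('pics/scene.npy')
for (r,c) in [(300,270),(190,260),(110,300)]: print('counter',W[r,c])
for nm,P in(('top',W),('scene',S)):
    m=(P[...,2]>80)&(P[...,2]<90)&(P[...,0]>400)&(P[...,0]<750)&(P[...,1]>-150)&(P[...,1]<200)
    p=P[m][:,:2].astype(np.float32); r=cv2.minAreaRect(p); print(nm,len(p),r); print(cv2.boxPoints(r))
# points
for (r,c) in [(212,310),(206,338)]:
    print('ball',W[r-1:r+2,c-1:c+2].reshape(-1,3).mean(0))
for nm,P in(('top',W),('scene',S)):
    m=(P[...,2]>325)&(P[...,2]<350)&(P[...,0]>400)&(P[...,0]<750)&(P[...,1]>-350)&(P[...,1]<200)
    p=P[m]; print('handle',nm,len(p),p.mean(0) if len(p) else 0, cv2.minAreaRect(p[:,:2].astype(np.float32)) if len(p)>3 else 0)
    m=(P[...,2]>160)&(P[...,2]<185)&(P[...,0]>400)&(P[...,0]<700)&(P[...,1]>-80)&(P[...,1]<200)
    p=P[m]; print('leaf',nm,len(p)); 
    if len(p)>3: print(cv2.boxPoints(cv2.minAreaRect(p[:,:2].astype(np.float32))))
E
python3 - <<'E'
import cv2
a=cv2.imread('pics/scene.png')[100:290,220:420]; b=cv2.imread('pics/top.png')[130:290,270:470]
a=cv2.resize(a,None,fx=2,fy=2,interpolation=2)[:380];b=cv2.resize(b,None,fx=2,fy=2,interpolation=2)
b=cv2.copyMakeBorder(b,0,380-320,0,0,0)
cv2.imwrite('pics/crop.png',cv2.hconcat([a,b]))
E
```

```text
counter [294.89459469 228.26436453  -1.66922144]
counter [653.97561602 255.84072118  -1.79589006]
counter [924.19045    116.44171629  -1.23405609]
top 928 ((514.6588745117188, 23.161033630371094), (266.41162109375, 236.55970764160156), 10.260359764099121)
[[ 362.51505  115.82259]
 [ 404.6514  -116.95416]
 [ 666.80273  -69.50053]
 [ 624.6664   163.27623]]
scene 1240 ((515.21630859375, 20.985855102539062), (268.2648010253906, 243.58160400390625), 10.111349105834961)
[[ 361.7854    117.336525]
 [ 404.54898  -122.46185 ]
 [ 668.6472    -75.364815]
 [ 625.88367   164.43356 ]]
ball [568.2031823   89.40811258 100.79324647]
ball [584.08311866   3.53319013 100.44568318]
handle top 193 [ 530.42932852 -106.32612007  338.40627463] ((531.1154174804688, -106.68262481689453), (110.8505630493164, 9.97842025756836), 10.319328308105469)
leaf top 186
[[408.28592    50.35807  ]
 [657.797     -89.41407  ]
 [705.407      -4.4242325]
 [455.89587   135.3479   ]]
handle scene 177 [ 533.62289721 -105.68444862  336.15126236] ((531.5097045898438, -107.70563507080078), (112.14869689941406, 13.405444145202637), 11.393461227416992)
leaf scene 375
[[407.21573    48.537453 ]
 [660.44824   -93.31408  ]
 [708.90076    -6.8169937]
 [455.6682    135.03455  ]]
```

View pics/crop.png

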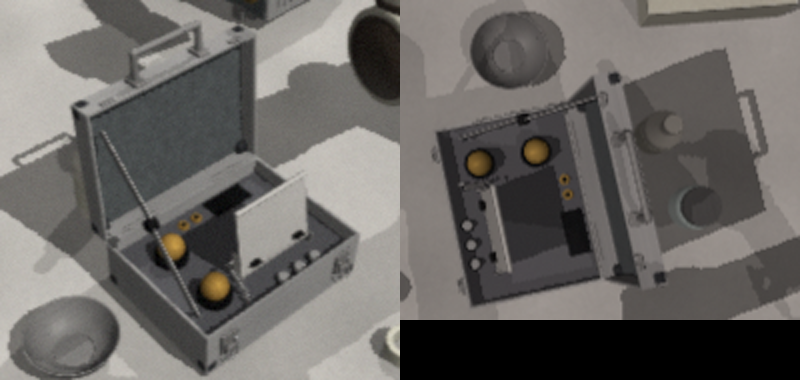

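```bash
cat >> h.py <<'E'
th=np.deg2rad(-79.8); C=np.array([506,34.5,0]); Ro=np.array([[np.cos(th),-np.sin(th),0],[np.sin(th),np.cos(th),0],[0,0,1]])
own=lambda p:(np.asarray(p)-C)@Ro
def st():
    o=bot.get_obs(); M=Ro.T@R.from_rotvec(o['tcp_rot']).as_matrix()
    print('t',round(o['t'],2),'own',own(o['eef_pos']).round(1),'world',o['eef_pos'].round(1),'toolx/y/z own',M.T.round(3).tolist(),'F own',(o['wrist_force']@Ro).round(1),'op',round(o['opening'],3),'g',o['grip_force'],'q',o['q'].round(2)); return o,M
E
python3 - <<'E'
from h import *
for n,(r,c) in (('top',(189,332)),('scene',(211,295))):
    im=cv2.imread('pics/%s.png'%n); W=own(np.load('pics/%s.npy'%n))
    m=(abs(W[...,1]-118)<14)&(abs(W[...,0]-10)<60)&(W[...,2]>125)&(W[...,2]<210)
    p=W[m]; k=im.sum(-1)[m]<110; print(n,W[r,c].round(1),m.sum(),k.sum(),p[k].mean(0).round(1) if k.any() else 0, im[r,c])
    print(' stay line', np.polyfit(p[:,0],p[:,2],1).round(2), p[:,1].mean().round(1))
    m=(abs(W[...,1]+30)<75)&(abs(W[...,0]+35)<25)&(W[...,2]>100)&(W[...,2]<190); p=W[m]
    print(' leaf',p.min(0).round(1),p.max(0).round(1), np.polyfit(p[:,2],p[:,0],1).round(3), p[p[:,2]>165].mean(0).round(1))
    m=(W[...,2]>330)&(abs(W[...,0]-144)<15)&(abs(W[...,1])<35); print(' handle',W[m].mean(0).round(1),m.sum())
o,M=st()
tgt=C+Ro@np.array([-90,-30,400]); Rc=R.from_rotvec(o['tcp_rot']).as_matrix(); print(Rc.T@(tgt-o['eef_pos']))
E
```

```text
top [ 32.7 116.7 177.5] 75 21 [ 29.9 117.4 174. ] [41 42 44]
 stay line [  0.87 145.66] 116.7
 leaf [-47.6 -92.3 100.9] [-28.9  31.5 184.5] [  0.192 -66.85 ] [-32.4 -30.6 178.7]
 handle [ 1.431e+02 -1.000e-01  3.385e+02] 118
scene [ 28.3 121.  175. ] 160 31 [ 28.8 121.2 170.8] [25 22 23]
 stay line [  0.9  140.44] 118.1
 leaf [-46.5 -94.  100.3] [-26.6  31.8 181.7] [  0.162 -60.26 ] [-32.1 -28.2 174.1]
 handle [143.1   0.  337.1] 99
t 0.1 own [ 516.2 -449.1  238.4] world [ 155.4 -553.   238.4] toolx/y/z own [[-0.096, 0.995, 0.0], [0.995, 0.096, -0.002], [-0.002, 0.0, -1.0]] F own [0.7 0.5 0.2] op 0.998 g 0.0 q [-1.51  0.16  1.6   0.    1.39 -0.21]
[ 475.18576282 -563.59781484 -160.47190004]
```

apply_moves(
  commands=[
    {"dp": [0, 0, -0.032], "delta_rot": [0, 0, 1.1], "jaw": 0},
    {"dp": [0, 0, -0.032], "delta_rot": [0, 0, 1.1], "jaw": 0},
    {"dp": [0, 0, -0.032], "delta_rot": [0, 0, 1.1], "jaw": 0},
    {"dp": [0, 0, -0.032], "delta_rot": [0, 0, 1.1], "jaw": 0},
    {"dp": [0, 0, -0.032], "delta_rot": [0, 0, 1.1], "jaw": 0},
  ],
)

```text
t: 0.52
eef_pos: [155.4, -553.1, 400.3]
tcp_rot: [-3.128, -0.277, -0.0]
wrist_force: [-0.1, -0.2, 0.1]
opening: 0.303
grip_force: 0.0
```

apply_moves(
  commands=[
    {"dp": [0.021, -0.03, 0], "jaw": 0},
    {"dp": [0.021, -0.03, 0], "jaw": 0},
    {"dp": [0.021, -0.03, 0], "jaw": 0},
    {"dp": [0.021, -0.03, 0], "jaw": 0},
    {"dp": [0.021, -0.03, 0], "jaw": 0},
  ],
)

```text
invalid input at $.commands[0]: expected keys dp, delta_rot, jaw
```

apply_moves(
  commands=[
    {"dp": [0.021, -0.03, 0], "jaw": 0},
    {"dp": [0.021, -0.03, 0], "jaw": 0},
    {"dp": [0.021, -0.03, 0], "jaw": 0},
    {"dp": [0.021, -0.03, 0], "jaw": 0},
    {"dp": [0.021, -0.03, 0], "jaw": 0},
  ],
)

```text
invalid input at $.commands[0]: expected keys dp, delta_rot, jaw
```

```bash
python3 -c "
from h import *
st()"
```

```text
t 0.52 own [ 516.3 -449.1  400.3] world [ 155.4 -553.1  400.3] toolx/y/z own [[0.001, 1.0, 0.0], [1.0, -0.001, -0.001], [-0.001, 0.0, -1.0]] F own [ 0.2 -0.1  0.1] op 0.303 g 0.0 q [-1.51  0.11  1.34  0.    1.69 -0.11]
```

apply_moves(
  commands=[
    {"dp": [0.021, -0.03, 0], "delta_rot": [0, 0, 0], "jaw": 0},
    {"dp": [0.021, -0.03, 0], "delta_rot": [0, 0, 0], "jaw": 0},
    {"dp": [0.021, -0.03, 0], "delta_rot": [0, 0, 0], "jaw": 0},
    {"dp": [0.021, -0.03, 0], "delta_rot": [0, 0, 0], "jaw": 0},
    {"dp": [0.021, -0.03, 0], "delta_rot": [0, 0, 0], "jaw": 0},
  ],
)

```text
t: 0.93
eef_pos: [232.6, -385.6, 398.7]
tcp_rot: [-3.128, -0.278, -0.0]
wrist_force: [0.3, 0.8, -0.5]
opening: 0.0
grip_force: 0.0
```

apply_moves(
  commands=[
    {"dp": [0.021, -0.03, 0], "delta_rot": [0, 0, 0], "jaw": 0},
    {"dp": [0.021, -0.03, 0], "delta_rot": [0, 0, 0], "jaw": 0},
    {"dp": [0.021, -0.03, 0], "delta_rot": [0, 0, 0], "jaw": 0},
    {"dp": [0.021, -0.03, 0], "delta_rot": [0, 0, 0], "jaw": 0},
    {"dp": [0.021, -0.03, 0], "delta_rot": [0, 0, 0], "jaw": 0},
  ],
)

```text
t: 1.35
eef_pos: [309.3, -219.4, 398.9]
tcp_rot: [-3.129, -0.278, 0.0]
wrist_force: [0.2, -0.1, -0.1]
opening: 0.001
grip_force: 0.0
```

apply_moves(
  commands=[
    {"dp": [0.021, -0.03, 0], "delta_rot": [0, 0, 0], "jaw": 0},
    {"dp": [0.021, -0.03, 0], "delta_rot": [0, 0, 0], "jaw": 0},
    {"dp": [0.021, -0.03, 0], "delta_rot": [0, 0, 0], "jaw": 0},
    {"dp": [0.021, -0.03, 0], "delta_rot": [0, 0, 0], "jaw": 0},
    {"dp": [0.021, -0.03, 0], "delta_rot": [0, 0, 0], "jaw": 0},
  ],
)

```text
t: 1.77
eef_pos: [386.1, -53.0, 399.1]
tcp_rot: [3.129, 0.279, 0.0]
wrist_force: [0.5, -1.3, 0.7]
opening: 0.002
grip_force: 0.0
```

```bash
python3 -c "
from h import *
st()"
```

```text
t 1.77 own [  64.9 -133.5  399.1] world [386.1 -53.  399.1] toolx/y/z own [[0.0, 1.0, 0.0], [1.0, -0.0, 0.0], [0.0, 0.0, -1.0]] F own [1.3 0.2 0.7] op 0.002 g 0.0 q [-0.45 -0.4   1.79 -0.    1.74  0.94]
```

apply_moves(
  commands=[
    {"dp": [0.0206, -0.03, 0], "delta_rot": [0, 0, 0], "jaw": 0},
    {"dp": [0.0206, -0.03, 0], "delta_rot": [0, 0, 0], "jaw": 0},
    {"dp": [0.0206, -0.03, 0], "delta_rot": [0, 0, 0], "jaw": 0},
    {"dp": [0.0206, -0.03, 0], "delta_rot": [0, 0, 0], "jaw": 0},
    {"dp": [0.0206, -0.03, 0], "delta_rot": [0, 0, 0], "jaw": 0},
  ],
)

```text
t: 2.18
eef_pos: [460.9, 112.9, 398.9]
tcp_rot: [3.129, 0.28, -0.001]
wrist_force: [0.1, -0.8, 0.7]
opening: 0.002
grip_force: 0.0
```

apply_moves(
  commands=[
    {"dp": [0, 0, 0.037], "delta_rot": [0, 0, 0], "jaw": 0},
    {"dp": [0, 0, 0.037], "delta_rot": [0, 0, 0], "jaw": 0},
    {"dp": [0, 0, 0.037], "delta_rot": [0, 0, 0], "jaw": 0},
    {"dp": [0, 0, 0.037], "delta_rot": [0, 0, 0], "jaw": 0},
    {"dp": [0, 0, 0.037], "delta_rot": [0, 0, 0], "jaw": 0},
  ],
)

```text
t: 2.6
eef_pos: [460.1, 111.1, 212.2]
tcp_rot: [-3.129, -0.28, 0.001]
wrist_force: [0.5, -0.4, 0.5]
opening: 0.0
grip_force: 0.0
```

apply_moves(
  commands=[
    {"dp": [0, 0, 0.03], "delta_rot": [0, 0, 0], "jaw": 0},
    {"dp": [0, 0, 0.025], "delta_rot": [0, 0, 0], "jaw": 0},
    {"dp": [0, 0.008, 0], "delta_rot": [0, 0, 0], "jaw": 0},
    {"dp": [0, 0.008, 0], "delta_rot": [0, 0, 0], "jaw": 0},
  ],
)

```text
t: 2.93
eef_pos: [462.5, 94.8, 158.3]
tcp_rot: [-3.129, -0.28, 0.005]
wrist_force: [-0.1, -0.2, 0.3]
opening: 0.003
grip_force: 0.0
```

```bash
python3 -c "
from h import *
st(); snap('scene','s2'); a=cv2.imread('pics/s2.png')[90:290,220:420]; cv2.imwrite('pics/s2c.png',cv2.resize(a,None,fx=2.5,fy=2.5))"
```

```text
t 2.93 own [-67.  -32.1 158.3] world [462.5  94.8 158.3] toolx/y/z own [[-0.001, 1.0, -0.003], [1.0, 0.001, -0.001], [-0.001, -0.003, -1.0]] F own [ 0.2 -0.2  0.3] op 0.003 g 0.0 q [-0.05 -0.03  1.96 -0.    1.21  1.34]
```

View pics/s2c.png

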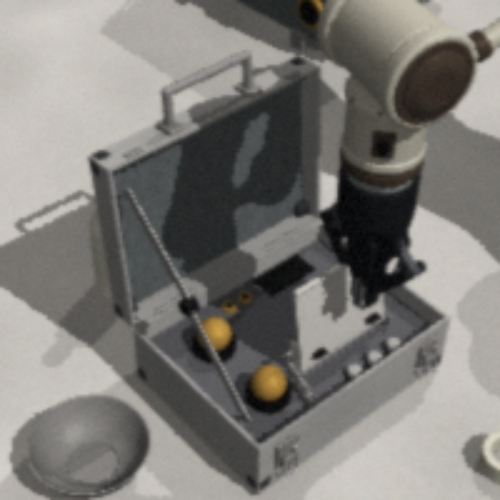

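The fingers are shut and stand just in front of the white leaf at about (370,295), near its middle. Pushing it over along an arc.

apply_moves(
  commands=[
    {"dp": [0, 0.008, 0], "delta_rot": [0, 0, 0], "jaw": 0},
    {"dp": [0, 0.008, 0], "delta_rot": [0, 0, 0], "jaw": 0},
    {"dp": [0, 0.009, 0.002], "delta_rot": [0, 0, 0], "jaw": 0},
    {"dp": [0, 0.009, 0.003], "delta_rot": [0, 0, 0], "jaw": 0},
    {"dp": [0, 0.008, 0.005], "delta_rot": [0, 0, 0], "jaw": 0},
  ],
)

```text
t: 3.4
eef_pos: [472.9, 52.9, 151.4]
tcp_rot: [3.129, 0.278, 0.007]
wrist_force: [-0.1, 1.9, 4.7]
opening: 0.001
grip_force: 2.0
```

apply_moves(
  commands=[
    {"dp": [0, 0.006, 0.005], "delta_rot": [0, 0, 0], "jaw": 0},
    {"dp": [0, 0.006, 0.005], "delta_rot": [0, 0, 0], "jaw": 0},
    {"dp": [0, 0.006, 0.006], "delta_rot": [0, 0, 0], "jaw": 0},
    {"dp": [0, 0.006, 0.006], "delta_rot": [0, 0, 0], "jaw": 0},
    {"dp": [0, 0.005, 0.006], "delta_rot": [0, 0, 0], "jaw": 0},
  ],
)

```text
t: 3.82
eef_pos: [475.6, 24.6, 120.1]
tcp_rot: [-3.129, -0.279, 0.002]
wrist_force: [-0.4, 0.3, 1.0]
opening: -0.004
grip_force: 0.0
```

```bash
python3 -c "
from h import *
st(); im,d,W=snap('scene','s3'); P=own(W)
m=(abs(P[...,1]+20)<70)&(abs(P[...,0]-10)<70)&(im.min(-1)>140); p=P[m]; print(m.sum(),p.min(0),p.max(0),np.polyfit(p[:,0],p[:,2],1))"
```

```text
t 3.82 own [  4.4 -31.6 120.1] world [475.6  24.6 120.1] toolx/y/z own [[0.0, 1.0, -0.001], [1.0, -0.0, -0.0], [-0.0, -0.001, -1.0]] F own [-0.4 -0.3  1. ] op -0.004 g 0.0 q [-0.2   0.03  1.98 -0.    1.13  1.19]
1605 [-59.63537579 -89.70477754  57.10242518] [ 63.54303007  31.19106588 462.876344  ] [  0.21427523 211.21275669]
```

```bash
python3 -c "
from h import *
im=cv2.imread('pics/s3.png'); P=own(np.load('pics/s3.npy'))
m=(abs(P[...,1]+20)<70)&(abs(P[...,0]-10)<70)&(im.min(-1)>130)&(P[...,2]<170); p=P[m]; print(m.sum(),p.min(0),p.max(0),np.percentile(p,[5,50,95],axis=0).round(1))
a=im[90:290,220:420]; cv2.imwrite('pics/s3c.png',cv2.resize(a,None,fx=2.5,fy=2.5))"
```

```text
1086 [-50.98612377 -89.70477754  57.10242518] [ 69.03242032  32.90919206 168.0510694 ] [[-45.9 -82.3  73.8]
 [ -4.9 -19.4  80.7]
 [ 50.9  26.7  90.4]]
```

View pics/s3c.png

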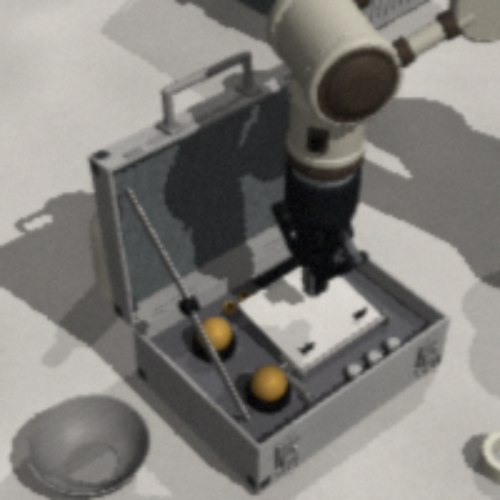

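The leaf is down: a white plate lying flat, corners about (240,300) to (385,320). The balls are still in place. Now to the knee with the tool tilted by 35°.

apply_moves(
  commands=[
    {"dp": [0, -0.002, -0.032], "delta_rot": [0, 0, 0], "jaw": 0},
    {"dp": [0, -0.002, -0.032], "delta_rot": [0, 0, 0], "jaw": 0},
    {"dp": [0, -0.002, -0.032], "delta_rot": [0, 0, 0], "jaw": 0},
  ],
)

```text
t: 4.12
eef_pos: [474.0, 31.2, 217.2]
tcp_rot: [-3.128, -0.279, 0.005]
wrist_force: [0.5, -0.2, 0.4]
opening: -0.003
grip_force: 0.0
```

apply_moves(
  commands=[
    {"dp": [0.03, 0, 0], "delta_rot": [-7, 0, 0], "jaw": 0},
    {"dp": [0.03, 0, 0], "delta_rot": [-7, 0, 0], "jaw": 0},
    {"dp": [0.03, 0, 0], "delta_rot": [-7, 0, 0], "jaw": 0},
    {"dp": [0.03, 0, 0], "delta_rot": [-7, 0, 0], "jaw": 0},
    {"dp": [0.03, 0, 0], "delta_rot": [-7, 0, 0], "jaw": 0},
  ],
)

```text
t: 4.53
eef_pos: [624.4, 58.7, 217.9]
tcp_rot: [2.516, 0.225, 0.075]
wrist_force: [0.7, -1.6, 0.1]
opening: 0.005
grip_force: 0.0
```

```bash
python3 -c "
from h import *
o,M=st(); im,d,W=snap('scene','s4'); P=own(W)
m=(abs(P[...,1]-118)<14)&(abs(P[...,0]-20)<60)&(P[...,2]>125)&(P[...,2]<200)&(abs(P[...,2]-142-.88*P[...,0])<18); k=m&(im.sum(-1)<110); print(k.sum(),P[k].mean(0))
m=(abs(P[...,1]+20)<70)&(abs(P[...,0]-10)<70)&(im.min(-1)>130)&(P[...,2]<110); p=P[m]; print('leaf',len(p),np.percentile(p,[5,50,95],axis=0).round(1),np.polyfit(p[:,0],p[:,2],1))
e=own(o['eef_pos']); print('knee in tool', M.T@(np.array([28,118.5,168])-e))
a=im[90:290,220:420,::-1]; cv2.imwrite('pics/s4c.png',cv2.resize(a,None,fx=2.5,fy=2.5))"
```

```text
t 4.53 own [ -2.9 120.8 217.9] world [624.4  58.7 217.9] toolx/y/z own [[-0.001, 1.0, 0.002], [0.816, -0.001, 0.579], [0.579, 0.003, -0.816]] F own [1.7 0.4 0.1] op 0.005 g 0.0 q [ 0.18  0.37  1.49 -0.64  1.33  1.74]
41 [ 29.56886245 120.19519094 170.12385354]
leaf 971 [[-46.6 -83.9  70.8]
 [ -5.1 -35.2  73.7]
 [ 44.9  24.7  76.6]] [-3.67348907e-03  7.35735164e+01]
knee in tool [-2.45160292 -3.67872715 58.56596391]
```

View pics/s4c.png

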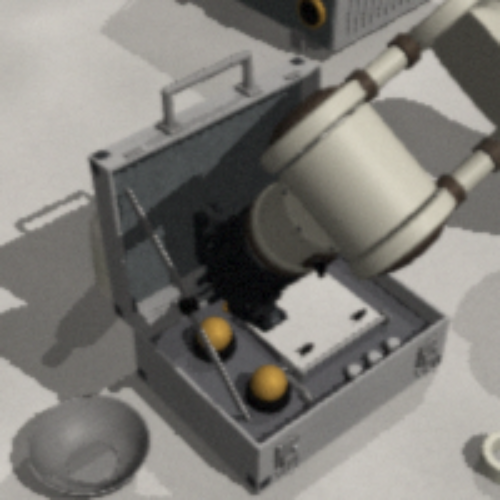

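The leaf is flat (z slope about 0). The knee is at (190,300), with the tool about 40 mm above it. Pressing now.

apply_moves(
  commands=[
    {"dp": [-0.002, -0.003, 0.012], "delta_rot": [0, 0, 0], "jaw": 0},
    {"dp": [0, -0.001, 0.012], "delta_rot": [0, 0, 0], "jaw": 0},
    {"dp": [0, 0, 0.008], "delta_rot": [0, 0, 0], "jaw": 0},
    {"dp": [0, 0, 0.006], "delta_rot": [0, 0, 0], "jaw": 0},
    {"dp": [0, 0, 0.006], "delta_rot": [0, 0, 0], "jaw": 0},
  ],
)

```text
t: 5.0
eef_pos: [624.3, 34.1, 179.6]
tcp_rot: [2.523, 0.222, 0.072]
wrist_force: [-0.0, 0.9, -0.5]
opening: -0.001
grip_force: 0.0
```

apply_moves(
  commands=[
    {"dp": [0, 0, 0.006], "delta_rot": [0, 0, 0], "jaw": 0},
    {"dp": [0, 0, 0.006], "delta_rot": [0, 0, 0], "jaw": 0},
    {"dp": [0, 0, 0.006], "delta_rot": [0, 0, 0], "jaw": 0},
  ],
)

```text
t: 5.25
eef_pos: [626.8, 24.8, 165.0]
tcp_rot: [2.522, 0.223, 0.073]
wrist_force: [-1.0, 0.1, 1.9]
opening: -0.0
grip_force: 0.8
```

apply_moves(
  commands=[
    {"dp": [0, 0, 0.005], "delta_rot": [0, 0, 0], "jaw": 0},
    {"dp": [0, 0, 0.005], "delta_rot": [0, 0, 0], "jaw": 0},
    {"dp": [0, 0, 0.005], "delta_rot": [0, 0, 0], "jaw": 0},
  ],
)

```text
t: 5.5
eef_pos: [628.1, 17.6, 151.5]
tcp_rot: [2.524, 0.225, 0.072]
wrist_force: [-0.8, 5.1, 1.3]
opening: -0.006
grip_force: 2.0
```

```bash
python3 -c "
from h import *
o,M=st(); im,d,W=snap('scene','s5'); P=own(W)
m=(abs(P[...,1]-118)<16)&(abs(P[...,0]-0)<120)&(P[...,2]>85)&(P[...,2]<270); p=P[m]
for a in range(-100,120,20):
  q=p[abs(p[:,0]-a)<10]
  if len(q): print(a,len(q),q[:,2].min().round(),np.median(q[:,2]).round(),q[:,2].max().round())
"
```

```text
t 5.5 own [ 38.3 117.1 151.5] world [628.1  17.6 151.5] toolx/y/z own [[0.0, 1.0, 0.001], [0.82, -0.0, 0.572], [0.572, 0.001, -0.82]] F own [-5.1  0.1  1.3] op -0.006 g 1.961914524435997 q [ 0.11  0.42  1.56 -0.66  1.19  1.77]
-100 6 85.0 86.0 87.0
-80 22 242.0 263.0 270.0
-60 106 86.0 193.0 243.0
-40 79 86.0 187.0 220.0
-20 85 91.0 176.0 211.0
0 87 101.0 179.0 266.0
20 166 113.0 191.0 260.0
40 153 125.0 221.0 257.0
60 40 137.0 161.0 185.0
80 41 167.0 192.0 217.0
100 73 85.0 213.0 248.0
```

apply_moves(
  commands=[
    {"dp": [0, -0.001, 0.005], "delta_rot": [0, 0, 0], "jaw": 0},
    {"dp": [0, -0.001, 0.005], "delta_rot": [0, 0, 0], "jaw": 0},
    {"dp": [0, 0, 0], "delta_rot": [0, 0, 0], "jaw": 0},
  ],
)

```text
t: 5.8
eef_pos: [628.2, 13.1, 141.2]
tcp_rot: [2.523, 0.226, 0.069]
wrist_force: [-1.4, -0.1, -0.8]
opening: 0.001
grip_force: 0.1
```

apply_moves(
  commands=[
    {"dp": [0, 0, -0.02], "delta_rot": [0, 0, 0], "jaw": 0},
    {"dp": [0, 0, -0.03], "delta_rot": [0, 0, 0], "jaw": 0},
    {"dp": [0, 0, -0.03], "delta_rot": [0, 0, 0], "jaw": 0},
    {"dp": [0, 0, -0.03], "delta_rot": [0, 0, 0], "jaw": 0},
    {"dp": [0, 0, -0.03], "delta_rot": [0, 0, 0], "jaw": 0},
  ],
)

```text
t: 6.22
eef_pos: [614.3, 92.4, 258.3]
tcp_rot: [2.522, 0.225, 0.07]
wrist_force: [0.1, 0.7, 0.3]
opening: -0.0
grip_force: 0.0
```

apply_moves(
  commands=[
    {"dp": [-0.022, 0, -0.02], "delta_rot": [7, 0, 0], "jaw": 0.04},
    {"dp": [-0.022, 0, -0.02], "delta_rot": [7, 0, 0], "jaw": 0.04},
    {"dp": [-0.022, 0, -0.02], "delta_rot": [7, 0, 0], "jaw": 0.04},
    {"dp": [-0.022, 0, -0.02], "delta_rot": [7, 0, 0], "jaw": 0.04},
    {"dp": [-0.022, 0, -0.02], "delta_rot": [7, 0, 0], "jaw": 0.04},
  ],
)

```text
t: 6.63
eef_pos: [499.1, 108.0, 351.1]
tcp_rot: [-3.124, -0.282, -0.004]
wrist_force: [0.7, -0.8, 0.3]
opening: 0.47
grip_force: 0.0
```

```bash
python3 -c "
from h import *
o,M=st(); im,d,W=snap('scene','s6'); P=own(W)
m=(abs(P[...,1]-118)<16)&(abs(P[...,0]-0)<120)&(P[...,2]>88)&(P[...,2]<270); p=P[m]
for a in range(-100,120,20):
  q=p[abs(p[:,0]-a)<10]
  if len(q): print(a,len(q),q[:,2].min().round(),np.median(q[:,2]).round(),q[:,2].max().round())
m=(P[...,2]>325)&(P[...,2]<348)&(abs(P[...,0]-125)<40)&(abs(P[...,1])<35); print('handle',P[m].mean(0),m.sum(),np.percentile(P[m],[5,95],axis=0))
a=im[60:290,200:420,::-1]; cv2.imwrite('pics/s6c.png',cv2.resize(a,None,fx=2.5,fy=2.5))"
```

```text
t 6.63 own [-73.6   6.3 351.1] world [499.1 108.  351.1] toolx/y/z own [[-0.002, 1.0, 0.003], [1.0, 0.002, -0.004], [-0.005, 0.003, -1.0]] F own [0.9 0.5 0.3] op 0.47 g 0.0 q [-0.03 -0.06  1.61  0.    1.59  1.36]
-40 12 88.0 94.0 100.0
-20 22 91.0 99.0 107.0
0 24 96.0 107.0 121.0
20 24 103.0 116.0 125.0
40 33 116.0 130.0 137.0
60 69 123.0 141.0 185.0
80 66 149.0 199.0 242.0
100 55 88.0 232.0 257.0
handle [ 99.60847891   0.46934846 340.32613864] 100 [[ 96.35033144 -31.79256384 335.84150459]
 [103.55395509  31.95888074 343.37498645]]
```

View pics/s6c.png

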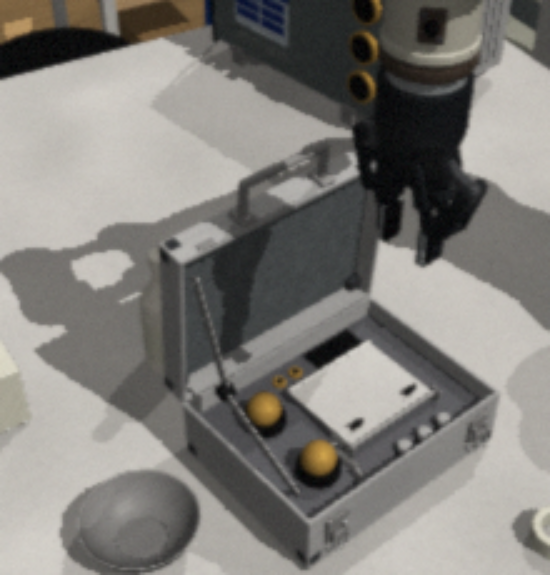

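The stay is clearly bent at the knee (225,390). The lid has come forward to about upright, with the handle at own x≈100, z≈338. Moving over the handle.

apply_moves(
  commands=[
    {"dp": [-0.002, 0.03, -0.015], "delta_rot": [0, 0, 0], "jaw": 0.05},
    {"dp": [-0.002, 0.036, -0.015], "delta_rot": [0, 0, 0], "jaw": 0.05},
    {"dp": [-0.002, 0.036, 0], "delta_rot": [0, 0, 0], "jaw": 0.05},
    {"dp": [0, 0.036, 0], "delta_rot": [0, 0, 0], "jaw": 0.05},
    {"dp": [0, 0.036, 0], "delta_rot": [0, 0, 0], "jaw": 0.05},
  ],
)

```text
t: 7.1
eef_pos: [524.8, -67.1, 379.6]
tcp_rot: [3.128, 0.278, 0.001]
wrist_force: [0.5, -0.6, 0.1]
opening: 0.585
grip_force: 0.0
```

```bash
python3 -c "
from h import *
o,M=st()
for n in('scene','top','wrist'):
  im,d,W=snap(n,'b'+n); P=own(W)
  m=(P[...,2]>322)&(P[...,2]<346)&(abs(P[...,0]-100)<20)&(abs(P[...,1])<44)
  if m.any(): print(n,P[m].mean(0),m.sum(),np.percentile(P[m],[5,50,95],axis=0).round(1))"
```

```text
t 7.1 own [103.4   0.5 379.6] world [524.8 -67.1 379.6] toolx/y/z own [[0.001, 1.0, 0.0], [1.0, -0.001, 0.002], [0.002, 0.0, -1.0]] F own [0.7 0.4 0.1] op 0.585 g 0.0 q [-0.36 -0.02  1.51 -0.    1.65  1.04]
scene [9.96243799e+01 2.15133837e-01 3.40302552e+02] 122 [[ 9.640e+01 -3.860e+01  3.354e+02]
 [ 9.910e+01  2.000e-01  3.408e+02]
 [ 1.041e+02  3.860e+01  3.436e+02]]
top [ 99.7386926  -33.68722112 341.36476313] 33 [[ 96.2 -42.7 337.6]
 [ 99.2 -33.9 341.5]
 [104.3 -23.8 344.8]]
wrist [104.70942371   3.11114179 341.75242387] 2933 [[100.3 -38.7 339.4]
 [104.7   4.7 342. ]
 [109.2  40.4 343.4]]
```

apply_moves(
  commands=[
    {"dp": [0, -0.001, 0.015], "delta_rot": [0, 0, 0], "jaw": 0.05},
    {"dp": [0, 0, 0.02], "delta_rot": [0, 0, 0], "jaw": 0.05},
    {"dp": [0, 0, 0.018], "delta_rot": [0, 0, 0], "jaw": 0.05},
    {"dp": [0, 0, 0], "delta_rot": [0, 0, 0], "jaw": 0.05},
  ],
)

```text
t: 7.58
eef_pos: [522.8, -62.4, 322.0]
tcp_rot: [-3.126, -0.28, 0.011]
wrist_force: [-0.7, 0.2, 0.1]
opening: 0.587
grip_force: 0.0
```

apply_moves(
  commands=[
    {"dp": [0, 0, 0], "delta_rot": [0, 0, 0], "jaw": 0.0},
    {"dp": [0, 0, 0], "delta_rot": [0, 0, 0], "jaw": 0.0},
    {"dp": [0, 0, 0], "delta_rot": [0, 0, 0], "jaw": 0.0},
    {"dp": [0, 0, 0], "delta_rot": [0, 0, 0], "jaw": 0.0},
    {"dp": [0, 0, 0], "delta_rot": [0, 0, 0], "jaw": 0.0},
  ],
  force=35,
)

```text
t: 8.0
eef_pos: [525.3, -64.1, 328.1]
tcp_rot: [3.128, 0.279, 0.004]
wrist_force: [-0.5, 0.3, 5.0]
opening: 0.098
grip_force: 34.3
```

```bash
python3 -c "
from h import *
o,M=st()
# arc waypoints, grasp point 11 behind TCP; radius from current
e=own(o['eef_pos'])+[0,0,11]; H=np.array([105,0,85.]); v=e-H; r=np.hypot(v[0],v[2]); a0=np.degrees(np.arctan2(v[2],-v[0])); print(r,a0)
a=np.r_[a0,np.arange(85,3,-5),3.9]; p=np.c_[105-253*np.cos(np.radians(a)),85+253*np.sin(np.radians(a))]
for ai,pi,dd in zip(a[1:],p[1:],np.diff(p,axis=0)): print(ai,pi.round(1),'dp y %.1f z %.1f'%(dd[0],-dd[1]))
"
```

```text
t 8.0 own [100.4   1.6 328.1] world [525.3 -64.1 328.1] toolx/y/z own [[0.0, 1.0, 0.003], [1.0, -0.0, 0.002], [0.002, 0.003, -1.0]] F own [-0.4 -0.5  5. ] op 0.098 g 34.32156264781952 q [-0.35 -0.01  1.6   0.    1.55  1.04]
254.11387181185665 88.96791293311927
85.0 [ 82.9 337. ] dp y -17.5 z 0.9
80.0 [ 61.1 334.2] dp y -21.9 z 2.9
75.0 [ 39.5 329.4] dp y -21.5 z 4.8
70.0 [ 18.5 322.7] dp y -21.0 z 6.6
65.0 [ -1.9 314.3] dp y -20.4 z 8.4
60.0 [-21.5 304.1] dp y -19.6 z 10.2
55.0 [-40.1 292.2] dp y -18.6 z 11.9
50.0 [-57.6 278.8] dp y -17.5 z 13.4
45.0 [-73.9 263.9] dp y -16.3 z 14.9
40.0 [-88.8 247.6] dp y -14.9 z 16.3
35.0 [-102.2  230.1] dp y -13.4 z 17.5
30.0 [-114.1  211.5] dp y -11.9 z 18.6
25.0 [-124.3  191.9] dp y -10.2 z 19.6
20.0 [-132.7  171.5] dp y -8.4 z 20.4
15.0 [-139.4  150.5] dp y -6.6 z 21.0
10.0 [-144.2  128.9] dp y -4.8 z 21.5
5.0 [-147.   107.1] dp y -2.9 z 21.9
3.9 [-147.4  102.2] dp y -0.4 z 4.8
```

apply_moves(
  commands=[
    {"dp": [0, -0.009, 0.0], "delta_rot": [0, 0, 0], "jaw": 0},
    {"dp": [0, -0.009, 0.001], "delta_rot": [0, 0, 0], "jaw": 0},
    {"dp": [0, -0.011, 0.001], "delta_rot": [0, 0, 0], "jaw": 0},
    {"dp": [0, -0.011, 0.002], "delta_rot": [0, 0, 0], "jaw": 0},
    {"dp": [0, -0.011, 0.002], "delta_rot": [0, 0, 0], "jaw": 0},
  ],
)

```text
t: 8.42
eef_pos: [515.9, -12.5, 320.7]
tcp_rot: [3.129, 0.279, 0.003]
wrist_force: [2.3, -1.3, 0.6]
opening: 0.103
grip_force: 35.1
```

apply_moves(
  commands=[
    {"dp": [0, -0.0105, 0.003], "delta_rot": [0, 0, 0], "jaw": 0},
    {"dp": [0, -0.0105, 0.003], "delta_rot": [0, 0, 0], "jaw": 0},
    {"dp": [0, -0.0105, 0.0035], "delta_rot": [0, 0, 0], "jaw": 0},
    {"dp": [0, -0.0102, 0.004], "delta_rot": [0, 0, 0], "jaw": 0},
    {"dp": [0, -0.0102, 0.0044], "delta_rot": [0, 0, 0], "jaw": 0},
  ],
)

```text
t: 8.83
eef_pos: [506.5, 38.5, 301.5]
tcp_rot: [-3.129, -0.279, -0.001]
wrist_force: [6.7, -1.4, -2.5]
opening: 0.098
grip_force: 35.3
```

```bash
cat > arc.py <<'E'
from h import *
o,M=st()
e=own(o['eef_pos'])+[0,0,11]; H=np.array([105,0,85.]); v=e-H; print('r',np.hypot(v[0],v[2]).round(1),'ang',np.degrees(np.arctan2(v[2],-v[0])).round(1))
E
python3 arc.py
```

```text
t 8.83 own [ -3.9   1.2 301.5] world [506.5  38.5 301.5] toolx/y/z own [[0.0, 1.0, 0.0], [1.0, -0.0, -0.0], [-0.0, 0.0, -1.0]] F own [ 2.6  6.4 -2.5] op 0.098 g 35.267470479011536 q [-0.16 -0.05  1.7   0.    1.5   1.23]
r 252.2 ang 64.4
```

apply_moves(
  commands=[
    {"dp": [0, -0.0098, 0.005], "delta_rot": [0, 0, 0], "jaw": 0},
    {"dp": [0, -0.0098, 0.0052], "delta_rot": [0, 0, 0], "jaw": 0},
    {"dp": [0, -0.0093, 0.0058], "delta_rot": [0, 0, 0], "jaw": 0},
    {"dp": [0, -0.0093, 0.0061], "delta_rot": [0, 0, 0], "jaw": 0},
    {"dp": [0, -0.0088, 0.0067], "delta_rot": [0, 0, 0], "jaw": 0},
  ],
)

```text
t: 9.25
eef_pos: [498.1, 84.6, 272.6]
tcp_rot: [3.129, 0.279, 0.0]
wrist_force: [6.1, -0.3, 0.0]
opening: 0.099
grip_force: 34.7
```

apply_moves(
  commands=[
    {"dp": [0, -0.0088, 0.0067], "delta_rot": [0, 0, 0], "jaw": 0},
    {"dp": [0, -0.0081, 0.0075], "delta_rot": [0, 0, 0], "jaw": 0},
    {"dp": [0, -0.0081, 0.0075], "delta_rot": [0, 0, 0], "jaw": 0},
    {"dp": [0, -0.0075, 0.0081], "delta_rot": [0, 0, 0], "jaw": 0},
    {"dp": [0, -0.0075, 0.0081], "delta_rot": [0, 0, 0], "jaw": 0},
  ],
)

```text
t: 9.67
eef_pos: [491.0, 123.3, 234.3]
tcp_rot: [3.128, 0.279, 0.0]
wrist_force: [8.0, -3.5, -4.6]
opening: 0.098
grip_force: 34.0
```

```bash
python3 arc.py
```

```text
t 9.67 own [-90.    1.  234.3] world [491.  123.3 234.3] toolx/y/z own [[0.0, 1.0, 0.0], [1.0, -0.0, 0.001], [0.001, 0.0, -1.0]] F own [ 4.9  7.3 -4.6] op 0.098 g 33.9680278301239 q [ 0.01 -0.02  1.79 -0.    1.37  1.4 ]
r 252.4 ang 39.4
```

apply_moves(
  commands=[
    {"dp": [0, -0.0068, 0.0088], "delta_rot": [0, 0, 0], "jaw": 0},
    {"dp": [0, -0.0068, 0.0088], "delta_rot": [0, 0, 0], "jaw": 0},
    {"dp": [0, -0.006, 0.0093], "delta_rot": [0, 0, 0], "jaw": 0},
    {"dp": [0, -0.006, 0.0093], "delta_rot": [0, 0, 0], "jaw": 0},
    {"dp": [0, -0.0051, 0.0098], "delta_rot": [0, 0, 0], "jaw": 0},
  ],
)

```text
t: 10.08
eef_pos: [485.7, 152.6, 188.1]
tcp_rot: [3.126, 0.279, 0.0]
wrist_force: [8.5, -5.5, -3.9]
opening: 0.093
grip_force: 34.0
```

apply_moves(
  commands=[
    {"dp": [0, -0.0051, 0.0098], "delta_rot": [0, 0, 0], "jaw": 0},
    {"dp": [0, -0.0043, 0.0102], "delta_rot": [0, 0, 0], "jaw": 0},
    {"dp": [0, -0.0043, 0.0102], "delta_rot": [0, 0, 0], "jaw": 0},
    {"dp": [0, -0.0034, 0.0105], "delta_rot": [0, 0, 0], "jaw": 0},
    {"dp": [0, -0.0033, 0.0105], "delta_rot": [0, 0, 0], "jaw": 0},
  ],
)

```text
t: 10.5
eef_pos: [482.4, 170.9, 136.9]
tcp_rot: [3.123, 0.279, 0.001]
wrist_force: [9.1, -13.7, -3.0]
opening: 0.103
grip_force: 34.1
```

```bash
python3 arc.py
```

```text
t 10.5 own [-138.4    0.9  136.9] world [482.4 170.9 136.9] toolx/y/z own [[-0.0, 1.0, -0.0], [1.0, 0.0, 0.007], [0.007, -0.0, -1.0]] F own [15.1  6.6 -3. ] op 0.103 g 34.08489614725113 q [ 0.11  0.1   1.87 -0.01  1.17  1.5 ]
r 251.4 ang 14.5
```

apply_moves(
  commands=[
    {"dp": [0, 0.0005, 0.0108], "delta_rot": [0, 0, 0], "jaw": 0},
    {"dp": [0, -0.001, 0.0108], "delta_rot": [0, 0, 0], "jaw": 0},
    {"dp": [0, -0.001, 0.0108], "delta_rot": [0, 0, 0], "jaw": 0},
    {"dp": [0, -0.0005, 0.007], "delta_rot": [0, 0, 0], "jaw": 0},
  ],
)

```text
t: 10.83
eef_pos: [481.3, 176.5, 97.7]
tcp_rot: [-3.128, -0.278, -0.0]
wrist_force: [5.8, 4.3, -0.9]
opening: 0.101
grip_force: 34.9
```

apply_moves(
  commands=[
    {"dp": [0, 0, 0.004], "delta_rot": [0, 0, 0], "jaw": 0},
    {"dp": [0, 0, 0.002], "delta_rot": [0, 0, 0], "jaw": 0},
    {"dp": [0, 0, 0], "delta_rot": [0, 0, 0], "jaw": 0},
  ],
)

```text
t: 11.08
eef_pos: [481.4, 176.7, 95.2]
tcp_rot: [-3.128, -0.279, 0.001]
wrist_force: [-5.3, 3.1, 19.5]
opening: 0.099
grip_force: 37.1
```

```bash
python3 arc.py
```

```text
t 11.08 own [-144.3    1.    95.2] world [481.4 176.7  95.2] toolx/y/z own [[0.0, 1.0, -0.001], [1.0, -0.0, -0.002], [-0.002, -0.001, -1.0]] F own [-4.  -4.7 19.5] op 0.099 g 37.07301378250122 q [0.11 0.16 1.9  0.   1.08 1.51]
r 250.2 ang 4.9
```

The lid meets its stop (about 19 N upward). Letting go with a small opening, then lifting off.

apply_moves(
  commands=[
    {"dp": [0, 0, -0.001], "delta_rot": [0, 0, 0], "jaw": 0.026},
    {"dp": [0, 0, 0], "delta_rot": [0, 0, 0], "jaw": 0.026},
    {"dp": [0, 0, 0], "delta_rot": [0, 0, 0], "jaw": 0.026},
    {"dp": [0, 0, 0], "delta_rot": [0, 0, 0], "jaw": 0.026},
  ],
)

```text
t: 11.42
eef_pos: [480.3, 175.3, 92.9]
tcp_rot: [3.129, 0.279, -0.005]
wrist_force: [-1.2, -0.8, -0.4]
opening: 0.303
grip_force: 0.0
```

apply_moves(
  commands=[
    {"dp": [0, 0, -0.01], "delta_rot": [0, 0, 0], "jaw": 0.026},
    {"dp": [0, 0, -0.015], "delta_rot": [0, 0, 0], "jaw": 0.026},
    {"dp": [0, 0, -0.025], "delta_rot": [0, 0, 0], "jaw": 0.026},
    {"dp": [0, 0, -0.035], "delta_rot": [0, 0, 0], "jaw": 0.026},
    {"dp": [0, 0, -0.04], "delta_rot": [0, 0, 0], "jaw": 0.026},
  ],
)

```text
t: 11.83
eef_pos: [479.9, 175.0, 219.0]
tcp_rot: [3.129, 0.278, -0.007]
wrist_force: [0.8, 0.1, -1.1]
opening: 0.305
grip_force: 0.0
```

```bash
python3 -c "
from h import *
o,M=st(); im,d,W=snap('scene','s9'); P=own(W)
m=(abs(P[...,0])<95)&(abs(P[...,1])<120)&(P[...,2]>100)&(P[...,2]<150); p=P[m]
print(len(p),np.linalg.lstsq(np.c_[p[:,:2],np.ones(len(p))],p[:,2],rcond=None)[0])
m=(abs(P[...,0]+147)<15)&(abs(P[...,1])<40)&(P[...,2]>85)&(P[...,2]<125);print('handle',P[m].mean(0),m.sum(),np.percentile(P[m][:,2],95))
a=im[90:310,200:440,::-1]; cv2.imwrite('pics/s9c.png',cv2.resize(a,None,fx=2.5,fy=2.5))"
```

```text
t 11.83 own [-142.9   -0.8  219. ] world [479.9 175.  219. ] toolx/y/z own [[0.001, 1.0, -0.005], [1.0, -0.001, -0.0], [-0.0, -0.005, -1.0]] F own [ 0.   0.8 -1.1] op 0.305 g 0.0 q [0.11 0.01 1.79 0.   1.34 1.51]
4277 [1.42243891e-03 5.05025536e-04 1.20089746e+02]
handle [-146.69080589    0.67003858  105.32598784] 110 108.99047548083139
```

View pics/s9c.png

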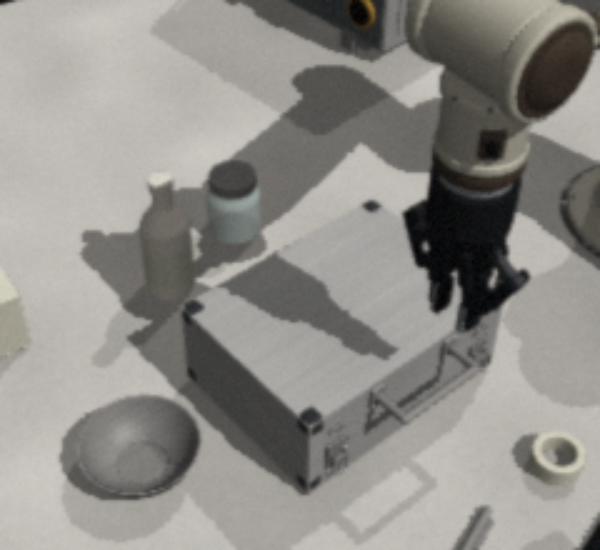

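The lid is shut: its top is level at z = 120 mm. The gripper is clear of it and the other items are where they were.

```bash
python3 -c "
from bench import bot
print(bot.hand_in())"
```

```text
the job is handed in; nothing more can be done
None
```

The case is packed and handed in at about 12 s of the 69 s: the rest is flat, the stay broken, the lid lowered gently and shut, and the gripper clear; the hand-in gave no verdict.

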